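Stroke the radio test jig's spring contacts

ROBOT

A 6-joint arm with a two-finger parallel gripper is mounted at the origin on the work surface. World frame = base frame: x ahead of the robot, y to its left, z up, the work surface at z = 0. Lengths are in mm, angles in rad, forces in N, time in s.
With the tool pointing down it reaches from about 350 to 975 mm from the base axis. Payload 7.1 kg.
Tool frame: the origin (TCP) lies at the very end of the fingers, on their centre line; the grasp point (between the pads) lies 19 mm behind it; z points along the fingers, y is the line along which they close (so a half turn about z gives the same grasp; the last joint's range is limited). The gripper opens to 88 mm and grips with 3 to 60 N. Pads are 20 mm wide; open, the fingers measure 115 mm over their backs; the gripper's body (75 mm by 178 mm) begins 61 mm behind the grasp point.
Start: joints at [-1.197, 0.423, 1.63, -0, 1.089, -0.019], TCP at [239.251, -577.377, 222.675] pointing down, gripper open.
Joint ranges: [-3, 3], [-0.9, 2.11], [0.09, 2.58], [-1.31, 4.45], [0.11, 2.69], [-2.54, 2.54]. Speed limits (rad/s): [2.39, 2.39, 3.01, 3.14, 3.14, 3.14].

INTERFACE

Orientations are given as a rotation vector (axis times angle).
In Python, from workcell import * gives the robot as it stands.
- The arm moves only by the tool step_arm, never from a script. Its argument "deltas" is a list of rows, each a list of 3 entries, a list of its own where there are three numbers: the shift along the tool's x, y, z in units of 300 mm (1.0 is 300 mm), then the turn, a rotation vector about the tool's x, y, z in units of 1.5 rad (1.0 is 1.5 rad), then the gripper command: -1 is shut, 1 is fully open, values between are in proportion. In form: [[[dx, dy, dz], [rx, ry, rz], gripper], ...]. A call has 1 to 20 rows; each row is the pose to reach, as a shift and turn from the pose commanded when the call began, along the tool's axes at that moment; what a row does not reach only later rows make up. A row lasts 1/12 s, in which the tool goes at most 41.7 mm and 7.16 degrees, less where a joint would pass 70% of its speed; a pose out of reach is approached as far as the arm can. A call with a number of a shift or a turn outside -1 to 1 is refused whole. A call with a gripper value outside its range is refused whole. The fingers move at their own pace and stop on an object; the grip force is fixed at half the most. Time passes only in rows, so rows that repeat a pose let the fingers close. It gives the time, the measured TCP pose, the force, the opening and the grip force at its end, in the units of the state.
- get_obs(): the state, without advancing time (a new reading comes with each control period).
- get_image(name): name is "side" or "top"; returns a dict with "pixels" (384x512x3 uint8, red, green, blue), "fx", "fy", "cx", "cy" (pixels), "dist_coeffs" ([k1, k2, p1, p2, k3] as OpenCV has them; the pictures are not rectified), "T" (4x4, takes a point from camera to world coordinates). Camera axes: x right, y down, z forward; pixel columns grow to the right and rows downward; lengths in mm; the calibration is good to about 2 mm. A picture is of the moment at which its call begins. There is no depth.
- close_job(): hands the job in; it is judged then, once.
The state is a dict: "t": time; "qpos": joint angles; "qvel": joint speeds; "joint_torque": joint torques, N m; "ee_pos": TCP position; "orientation": TCP orientation; "ft_force": force on the tool from outside, world axes, zero at the start; "moment": the same for the moment, N m; "width": finger opening in mm; "grasp_force": force on a finger pad.
Only numpy, scipy, OpenCV 4.12 (cv2) and the standard library are available. Lean on these libraries where they do the work, as an engineer would, in place of code of your own. Each camera call takes 0.05 s, during which the arm holds its last target. There are 200 camera calls.

TASK

Check the five bowed spring contacts on the test jig: with closed fingertips, start at the end of the row where the round plug stands and run lightly along towards the square block, so that each contact in turn visibly gives a few millimetres under the fingertips and none is crushed down to its stop. Finish while still holding: the fingertips stay on the last contact (the one next to the square block) and keep it part-way down, the other four having sprung back up. Touch gently, pick nothing up and leave everything that stands around where it is.

Things in the scene. Friction and masses are not known exactly. Their poses are not given: they have to be found in the camera images.
- jig: Grey metal test jig, a box 160 (x) x 340 (y) x 48 mm on feet, fixed; place, yaw and height vary. Origin under its centre, z up; flat deck 60 mm above it. On the deck, along its y axis at x = 0, a black strip 34 mm wide, 204 long, 14 high (top at 74 mm) bears a row of five bowed brass spring contacts, 38 mm apart. Flat sockets 4 mm high at x = 58 mm.
- contact1_top (a point): Crest centre of bowed brass contact 1, at y = -76 mm in the jig's frame; moves with the contact. At rest 88 mm above the jig's origin, 14 mm proud of the black strip. The bow is 32 mm long along the row, 18 mm wide; the crest is flat for 8 mm and slopes down 6 mm over 12 mm to each side, so a fingertip less than 6 mm below the crest can slide over it.
- contact2_top (a point): Crest centre of bowed brass contact 2, at y = -38 mm in the jig's frame; moves with the contact. At rest 88 mm above the jig's origin, 14 mm proud of the black strip. The bow is 32 mm long along the row, 18 mm wide; the crest is flat for 8 mm and slopes down 6 mm over 12 mm to each side, so a fingertip less than 6 mm below the crest can slide over it.
- contact3_top (a point): Crest centre of bowed brass contact 3, at y = 0 mm in the jig's frame; moves with the contact. At rest 88 mm above the jig's origin, 14 mm proud of the black strip. The bow is 32 mm long along the row, 18 mm wide; the crest is flat for 8 mm and slopes down 6 mm over 12 mm to each side, so a fingertip less than 6 mm below the crest can slide over it.
- contact4_top (a point): Crest centre of bowed brass contact 4, at y = 38 mm in the jig's frame; moves with the contact. At rest 88 mm above the jig's origin, 14 mm proud of the black strip. The bow is 32 mm long along the row, 18 mm wide; the crest is flat for 8 mm and slopes down 6 mm over 12 mm to each side, so a fingertip less than 6 mm below the crest can slide over it.
- contact5_top (a point): Crest centre of bowed brass contact 5, at y = 76 mm in the jig's frame; moves with the contact. At rest 88 mm above the jig's origin, 14 mm proud of the black strip. The bow is 32 mm long along the row, 18 mm wide; the crest is flat for 8 mm and slopes down 6 mm over 12 mm to each side, so a fingertip less than 6 mm below the crest can slide over it.
- contact1 (a joint): How far this contact is pressed straight down, in m: 0 at rest, stop at 0.010. A spring returns it: it gives at 1.5 N and needs 0.6 N more per mm (4.5 N at 5 mm, 7.5 N at its stop).
- contact2 (a joint): How far this contact is pressed straight down, in m: 0 at rest, stop at 0.010. A spring returns it: it gives at 1.5 N and needs 0.6 N more per mm (4.5 N at 5 mm, 7.5 N at its stop).
- contact3 (a joint): How far this contact is pressed straight down, in m: 0 at rest, stop at 0.010. A spring returns it: it gives at 1.5 N and needs 0.6 N more per mm (4.5 N at 5 mm, 7.5 N at its stop).
- contact4 (a joint): How far this contact is pressed straight down, in m: 0 at rest, stop at 0.010. A spring returns it: it gives at 1.5 N and needs 0.6 N more per mm (4.5 N at 5 mm, 7.5 N at its stop).
- contact5 (a joint): How far this contact is pressed straight down, in m: 0 at rest, stop at 0.010. A spring returns it: it gives at 1.5 N and needs 0.6 N more per mm (4.5 N at 5 mm, 7.5 N at its stop).
- round_plug: Loose mushroom-shaped aluminium plug, round head 30 mm across, 24 mm tall, standing on the deck on the row's line beyond one end of the row (133 mm from the jig's middle): it marks the end where the row begins. Its top is 4 mm below the contacts' crests. Origin under its centre.
- square_block: Loose square aluminium block 28 x 28 x 24 mm, standing on the deck beyond the other end of the row, 133 mm from the jig's middle; marks the end where the row finishes. Origin under its centre.
- dust_cap: Loose black rubber cap, 20 mm across, 14 mm tall, on the deck beside the row on the jig's -x side. Origin under its centre. Leave alone.
- radio_up: Handheld radio, 36 x 66 x 135 mm with a 45 mm stub aerial on top, standing upright beyond the jig. Origin under its centre. Leave alone.
- radio_flat: The same radio lying on its back, 36 mm high, its 180 mm length (with aerial) along its own x axis, to the left of the jig. Origin at the middle of its underside. Leave alone.
- screwdriver: Red-handled screwdriver, about 200 mm long and 30 mm high, lying flat on the table to the right of the jig. Leave alone.
- attenuator: Steel cylinder 26 mm across, 55 mm tall, standing to the right of the jig. Origin under its centre. Leave alone.
- adapter: Black box 60 x 45 x 25 mm beyond the jig. Origin under its centre. Leave alone.

How it is judged (in metres and radians):
On the way, in this order (a step that is already met when the one before it is completed fails the run):
1. the first contact counted from the round plug's end gives by at least 2 mm under the fingertips (((y of round_plug in the frame of jig above 0 m and value of joint contact5 above 0.002 m) or (not (y of round_plug in the frame of jig above 0 m) and value of joint contact1 above 0.002 m)) and contact force between the fingers and jig above 0.5 N), for 0.04 s.
2. the second contact counted from the round plug's end gives by at least 2 mm under the fingertips (((y of round_plug in the frame of jig above 0 m and value of joint contact4 above 0.002 m) or (not (y of round_plug in the frame of jig above 0 m) and value of joint contact2 above 0.002 m)) and contact force between the fingers and jig above 0.5 N), for 0.04 s.
3. the third contact counted from the round plug's end gives by at least 2 mm under the fingertips (((y of round_plug in the frame of jig above 0 m and value of joint contact3 above 0.002 m) or (not (y of round_plug in the frame of jig above 0 m) and value of joint contact3 above 0.002 m)) and contact force between the fingers and jig above 0.5 N), for 0.04 s.
4. the fourth contact counted from the round plug's end gives by at least 2 mm under the fingertips (((y of round_plug in the frame of jig above 0 m and value of joint contact2 above 0.002 m) or (not (y of round_plug in the frame of jig above 0 m) and value of joint contact4 above 0.002 m)) and contact force between the fingers and jig above 0.5 N), for 0.04 s.
5. the fifth contact counted from the round plug's end gives by at least 2 mm under the fingertips (((y of round_plug in the frame of jig above 0 m and value of joint contact1 above 0.002 m) or (not (y of round_plug in the frame of jig above 0 m) and value of joint contact5 above 0.002 m)) and contact force between the fingers and jig above 0.5 N), for 0.04 s.
At the end, for the whole second after the job is handed in: All five contacts were pressed at least 2 mm in turn from the plug's end to the block's end; the fingers now hold the last one 2 to 9 mm down with 1 to 15 N on the jig, the other four are back within 1 mm of rest, and no loose thing is more than 12 mm from where it began (((y of round_plug in the frame of jig above 0 m and value of joint contact1 between 0.002 and 0.009 m and value of joint each of contact5, contact4, contact3, contact2 below 0.001 m) or (not (y of round_plug in the frame of jig above 0 m) and value of joint contact5 between 0.002 and 0.009 m and value of joint each of contact1, contact2, contact3, contact4 below 0.001 m)) and contact force between the fingers and jig between 1 and 15 N and distance of each of round_plug, square_block, dust_cap, radio_up, radio_flat, screwdriver, attenuator, adapter from where it was at the start of the episode below 0.012 m); the arm keeps its last pose, push and grip.
It fails at once if a contact is crushed: pressed to within 1 mm of its 10 mm stop (value of joint any of contact1, contact2, contact3, contact4, contact5 above 0.009 m).
It fails at once if the fingers push on the jig with more than 20 N (contact force between the fingers and jig above 20 N).
It fails at once if a loose thing is lifted, carried or shoved by more than 12 mm (distance of any of round_plug, square_block, dust_cap, radio_up, radio_flat, screwdriver, attenuator, adapter from where it was at the start of the episode above 0.012 m).
It also fails if it takes over 38 s, if anything falls off the work surface, if the arm or the gripper's body presses on something with over 40 N, if the wrist force passes 120 N, or if a joint passes its speed limit or range.

## Working session

There is one attempt and no reset: what is moved stays moved. The work goes in short steps, Python scripts to look and compute and a tool call to move; the robot and the scene stay as the last step left them, time stands still between calls to the robot, and variables do not carry over. Pictures are saved under pics/ and viewed, at most 10 in all, crops included, and the job is handed in when it is done.

Besides the shell and the picture viewer there is one more tool, called as name([rows], argument=value, ...), one row to a line, values as JSON. step_arm: Moves the arm, as the interface text tells. Its arguments: {"type":"object","properties":{"deltas":{"type":"array","items":{"type":"array"}}},"required":["deltas"]}

```bash
mkdir -p pics
python3 - <<'E'
from workcell import *
import cv2,pickle
o=get_obs();print({k:o[k] for k in('t','ee_pos','orientation','ft_force','width')})
for n in('top','side'):
    i=get_image(n);pickle.dump(i,open(n+'.pkl','wb'));cv2.imwrite(f'pics/{n}0.png',cv2.resize(i['pixels'][:,:,::-1],(768,576),interpolation=cv2.INTER_CUBIC))
    print(n,i['fx'],i['fy'],i['cx'],i['cy'],i['dist_coeffs'],i['T'])
E
```

```text
{'t': 0.0, 'ee_pos': array([ 239.06247493, -576.86368857,  221.91277456]), 'orientation': array([-3.07970924e+00, -6.12775732e-01,  3.92674905e-04]), 'ft_force': array([ 0.06752454, -0.38578923,  0.42122259]), 'width': 87.85851122644816}
top 434.91402401225696 434.91402401225696 252.22361679723386 185.66727652836644 [0.03982269 0.         0.         0.         0.        ] [[-2.81008569e-02 -9.76793665e-01  2.12331055e-01  3.73185257e+02]
 [-9.99600240e-01  2.81213571e-02 -2.92401758e-03 -5.15339590e+00]
 [-3.11487559e-03 -2.12328341e-01 -9.77193416e-01  1.29328626e+03]
 [ 0.00000000e+00  0.00000000e+00  0.00000000e+00  1.00000000e+00]]
side 387.09314036020777 387.09314036020777 254.4736222129404 191.08210240205204 [-0.03683723  0.          0.          0.          0.        ] [[ 9.99270050e-01 -1.78560854e-02  3.37716968e-02  5.55931495e+02]
 [-3.70969808e-02 -6.64626377e-01  7.46254376e-01 -9.54018425e+02]
 [ 9.12037866e-03 -7.46962475e-01 -6.64803640e-01  9.48554662e+02]
 [ 0.00000000e+00  0.00000000e+00  0.00000000e+00  1.00000000e+00]]
```

View pics/top0.png

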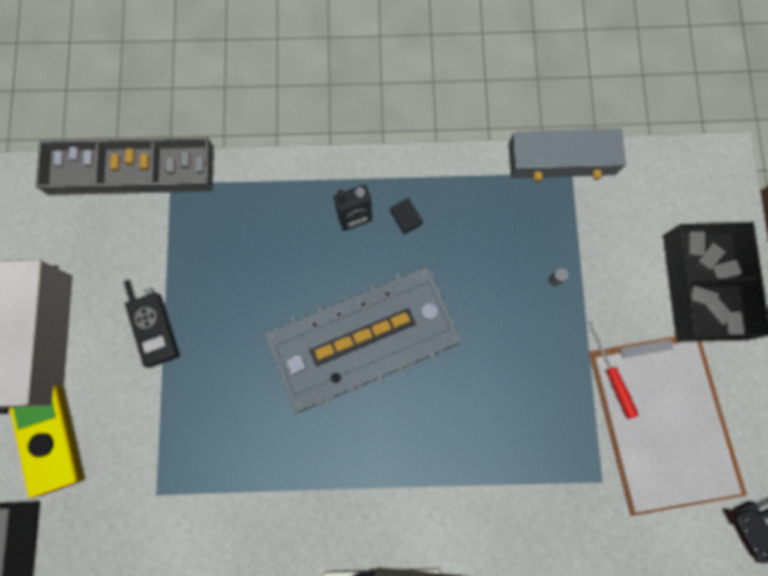

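View pics/side0.png

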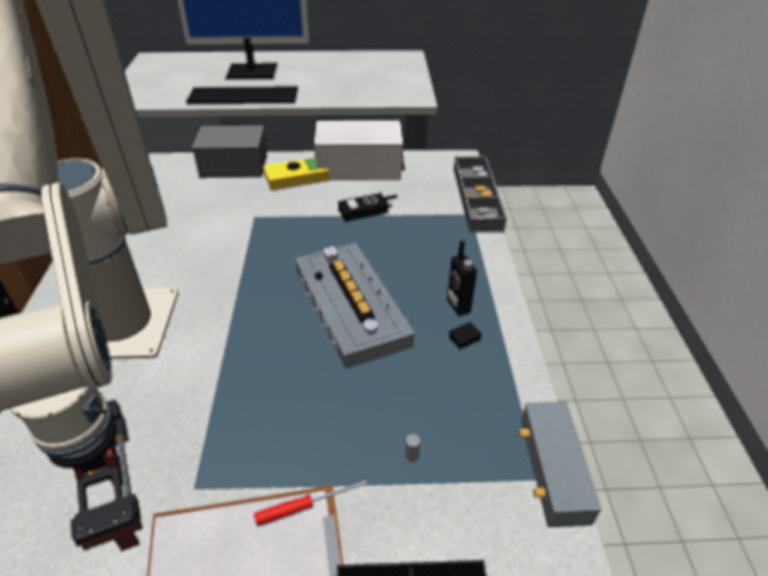

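The top view shows the round plug at about (430,311) and the square block at (296,364), both in the doubled picture, with five gold contacts between them. The dust cap is on the robot side, so the run goes from right (−y) to left (+y), contact1 to contact5. I'll take enlarged crops next to get precise pixels.

Run:
```python
import cv2,pickle,numpy as np
t=pickle.load(open('top.pkl','rb'))['pixels'];s=pickle.load(open('side.pkl','rb'))['pixels']
a=cv2.resize(t[170:285,170:315,::-1],None,fx=5,fy=5,interpolation=cv2.INTER_CUBIC)
b=cv2.resize(s[155:250,190:285,::-1],None,fx=6,fy=6,interpolation=cv2.INTER_CUBIC)
print(a.shape,b.shape)
cv2.imwrite('pics/a.png',a);cv2.imwrite('pics/b.png',b)
```

```text
(575, 725, 3) (570, 570, 3)
```

View pics/a.png

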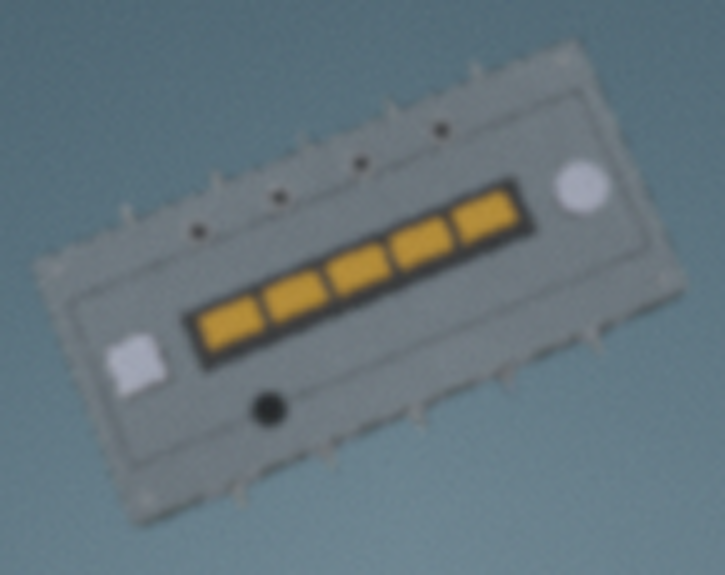

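View pics/b.png

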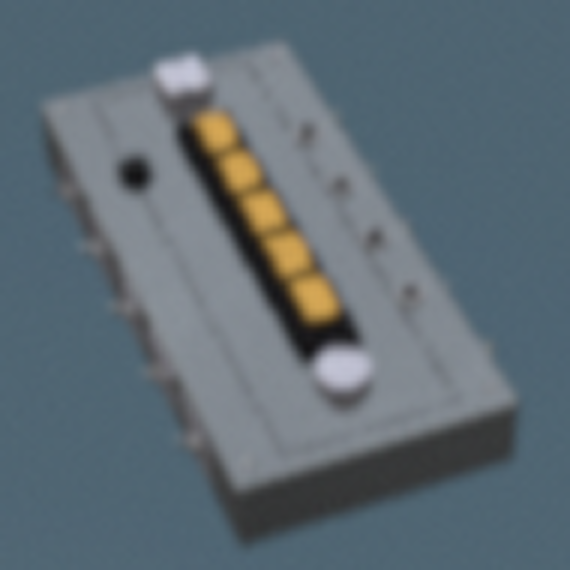

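The crops show the top-view contacts at about (485,215), (420,242), (357,269), (295,295) and (231,323) in the 5× crop. The side-view ones run from (316,300) to (216,131) in the 6× crop. The gold colour is clean, so I'll segment it for sub-pixel centroids and fit the jig pose from both views.

```bash
cat > fit.py <<'E'
import cv2,pickle,numpy as np
from scipy.optimize import least_squares
def proj(im,P):
    W=np.linalg.inv(im['T']);K=np.array([[im['fx'],0,im['cx']],[0,im['fy'],im['cy']],[0,0,1.]])
    return cv2.projectPoints(np.float64(P),cv2.Rodrigues(W[:3,:3])[0],W[:3,3],K,np.float64(im['dist_coeffs']))[0][:,0]
def gold(im,box,key):
    x0,y0,x1,y1=box;p=im['pixels'][y0:y1,x0:x1].astype(float)
    w=np.clip(p[:,:,0]-p[:,:,2]-20,0,None)
    m=(w>45).astype(np.uint8);n,l,st,c=cv2.connectedComponentsWithStats(cv2.resize(m,None,fx=1,fy=1),connectivity=4)
    ys,xs=np.nonzero(w>8);pts=np.c_[xs,ys].astype(float);ww=w[ys,xs]
    c=np.array(key,float)-[x0,y0]
    for _ in range(20):
        k=np.argmin(((pts[:,None]-c)**2).sum(2),1)
        c=np.array([np.average(pts[k==i],axis=0,weights=ww[k==i]) for i in range(5)])
    return c+[x0,y0]
E
cat > run.py <<'E'
from fit import *
T=pickle.load(open('top.pkl','rb'));S=pickle.load(open('side.pkl','rb'))
ct=gold(T,(170,170,315,285),[(170+x/5,170+y/5) for x,y in[(485,215),(420,242),(357,269),(295,295),(231,323)]])
cs=gold(S,(190,155,285,250),[(190+x/6,155+y/6) for x,y in[(316,300),(289,256),(263,213),(239,171),(216,131)]])
ys=np.array([-76,-38,0,38,76.])
def pts(q,off=85.75):
    x,y,z,a=q;return np.c_[x-np.sin(a)*ys,y+np.cos(a)*ys,np.full(5,z+off)]
f=lambda q:np.r_[(proj(T,pts(q))-ct).ravel(),(proj(S,pts(q))-cs).ravel()]
r=least_squares(f,[450,0,20,-.3]);print(r.x,np.sqrt((r.fun**2).mean()));print(r.fun.reshape(2,5,2).round(2))
x,y,z,a=r.x
print('crests',pts(r.x,88).round(1))
# heights check with strip/deck plug centres
for im,n in((T,'top'),(S,'side')):
    for yy in(-133,133):print(n,yy,proj(im,[[x-np.sin(a)*yy,y+np.cos(a)*yy,z+84]]))
# single-view fits with z fixed, for several z
for im,c in((T,ct),(S,cs)):
  for zz in(z-5,z,z+5):
    g=least_squares(lambda q:(proj(im,pts([q[0],q[1],zz,q[2]]))-c).ravel(),[x,y,a]);print(zz,g.x,np.sqrt((g.fun**2).mean()))
E
python3 run.py
```

```text
[ 5.29331439e+02  2.50584943e+01 -2.90038330e+00  3.72484011e-01] 0.05694890688860932
[[[-0.06 -0.02]
  [-0.02 -0.02]
  [-0.04 -0.  ]
  [ 0.07 -0.05]
  [ 0.02 -0.03]]

 [[-0.01  0.17]
  [ 0.01  0.03]
  [-0.05 -0.06]
  [-0.08 -0.09]
  [-0.01 -0.03]]]
crests [[557.  -45.7  85.1]
 [543.2 -10.3  85.1]
 [529.3  25.1  85.1]
 [515.5  60.5  85.1]
 [501.7  95.8  85.1]]
top -133 [[284.68894732 205.12895797]]
top 133 [[196.91818478 242.12363909]]
side -133 [[248.79052276 216.29163091]]
side 133 [[220.19705258 167.8873488 ]]
-7.900383303250063 [5.29902833e+02 2.51726314e+01 3.72155013e-01] 0.08316042005379856
-2.900383303250063 [5.29261267e+02 2.50454797e+01 3.72148340e-01] 0.03378699571619942
2.099616696749937 [5.28619725e+02 2.49183146e+01 3.72141612e-01] 0.04098365904309044
-7.900383303250063 [5.29284075e+02 3.07151845e+01 3.73986588e-01] 0.042464010652162036
-2.900383303250063 [5.29430452e+02 2.50966166e+01 3.72879734e-01] 0.06714501610439799
2.099616696749937 [5.29576808e+02 1.94783821e+01 3.71766722e-01] 0.10602852467554903
```

The fit is consistent, with a residual of 0.06 px: yaw 0.372, crest height about 85 ± 3 mm, to be refined by touch. The tool's closing axis already lies nearly along the row. Next I'll work out the deltas in tool axes.

```bash
cat > d.py <<'E'
from workcell import *
import numpy as np,sys
from scipy.spatial.transform import Rotation as R
def delta(goal):
    o=get_obs();r=R.from_rotvec(o['orientation']).as_matrix()
    print('t',o['t'],'pos',o['ee_pos'].round(2),'F',o['ft_force'].round(2),'w',round(o['width'],1),'tool/300',(r.T@(np.array(goal)-o['ee_pos'])/300).round(4))
    print('row in tool',(r.T@np.array([-np.sin(.3725),np.cos(.3725),0])).round(3),'tool z',r[:,2].round(4))
if len(sys.argv)>3: delta([float(v) for v in sys.argv[1:4]])
E
python3 d.py 557 -45.7 222; python3 d.py 557 -45.7 105
```

```text
t 0.1 pos [ 239.07 -576.93  222.  ] F [ 0.17  0.05 -0.22] w 87.6 tool/300 [ 1.6568 -1.2303  0.0017]
row in tool [ 0.02  -1.     0.001] tool z [-5.0e-04  1.3e-03 -1.0e+00]
t 0.1 pos [ 239.07 -576.93  222.  ] F [ 0.17  0.05 -0.22] w 87.6 tool/300 [ 1.6568 -1.2297  0.3917]
row in tool [ 0.02  -1.     0.001] tool z [-5.0e-04  1.3e-03 -1.0e+00]
```

step_arm([
  [[0.83, -0.615, 0], [0, 0, 0], -1],
  [[0.83, -0.615, 0], [0, 0, 0], -1],
  [[0.83, -0.615, 0], [0, 0, 0], -1],
  [[0.83, -0.615, 0], [0, 0, 0], -1],
  [[0.83, -0.615, 0], [0, 0, 0], -1],
  [[0.83, -0.615, 0], [0, 0, 0], -1],
  [[0.83, -0.615, 0], [0, 0, 0], -1],
  [[0.83, -0.615, 0], [0, 0, 0], -1],
  [[0.83, -0.615, 0], [0, 0, 0], -1],
  [[0.83, -0.615, 0], [0, 0, 0], -1],
])

```text
t: 0.93
ee_pos: [399.0, -311.0, 222.6]
orientation: [-3.08, -0.617, 0.001]
ft_force: [-0.8, -0.4, 0.8]
width: 24.4
grasp_force: 0.0
```

step_arm([
  [[0.827, -0.615, 0], [0, 0, 0], -1],
  [[0.827, -0.615, 0], [0, 0, 0], -1],
  [[0.827, -0.615, 0], [0, 0, 0], -1],
  [[0.827, -0.615, 0], [0, 0, 0], -1],
  [[0.827, -0.615, 0], [0, 0, 0], -1],
  [[0.827, -0.615, 0], [0, 0, 0], -1],
  [[0.827, -0.615, 0], [0, 0, 0], -1],
  [[0.827, -0.615, 0], [0, 0, 0], -1],
  [[0.827, -0.615, 0], [0, 0, 0], -1],
  [[0.827, -0.615, 0], [0, 0, 0], -1],
  [[0.827, -0.615, 0], [0, 0, 0], -1],
])

```text
t: 1.85
ee_pos: [556.5, -47.9, 222.3]
orientation: [3.081, 0.611, -0.002]
ft_force: [-0.6, -1.3, 0.3]
width: 0.5
grasp_force: 0.0
```

```bash
python3 d.py 557 -45.7 105
```

```text
t 1.85 pos [556.55 -47.91 222.29] F [-0.6  -1.28  0.3 ] w 0.5 tool/300 [ 0.0047 -0.0062  0.3909]
row in tool [ 0.019 -1.     0.   ] tool z [-1.1e-03 -4.0e-04 -1.0e+00]
```

step_arm([
  [[0, 0, 0.1], [0, 0, 0], -1],
  [[0, 0, 0.2], [0, 0, 0], -1],
  [[0, 0, 0.3], [0, 0, 0], -1],
  [[0, 0, 0.36], [0, 0, 0], -1],
  [[0, 0, 0.39], [0, 0, 0], -1],
  [[0, 0, 0.4], [0, 0, 0], -1],
  [[0, 0, 0.4], [0, 0, 0], -1],
  [[0, 0, 0.4], [0, 0, 0], -1],
  [[0, 0, 0.4], [0, 0, 0], -1],
  [[0, 0, 0.4], [0, 0, 0], -1],
])

```text
t: 2.68
ee_pos: [558.1, -46.4, 104.0]
orientation: [3.081, 0.613, 0.003]
ft_force: [1.0, -0.4, 0.3]
width: 0.4
grasp_force: 0.0
```

```bash
python3 d.py 557 -45.7 85
python3 - <<'E'
from workcell import *
import cv2
i=get_image('side');cv2.imwrite('pics/c.png',cv2.resize(i['pixels'][120:260,180:340,::-1],None,fx=4,fy=4,interpolation=cv2.INTER_CUBIC))
E
```

```text
t 2.6833 pos [558.09 -46.4  103.97] F [ 0.99 -0.43  0.34] w 0.4 tool/300 [-0.0026 -0.0036  0.0632]
row in tool [ 0.02  -1.    -0.001] tool z [ 2.3e-03 -2.0e-04 -1.0e+00]
```

View pics/c.png

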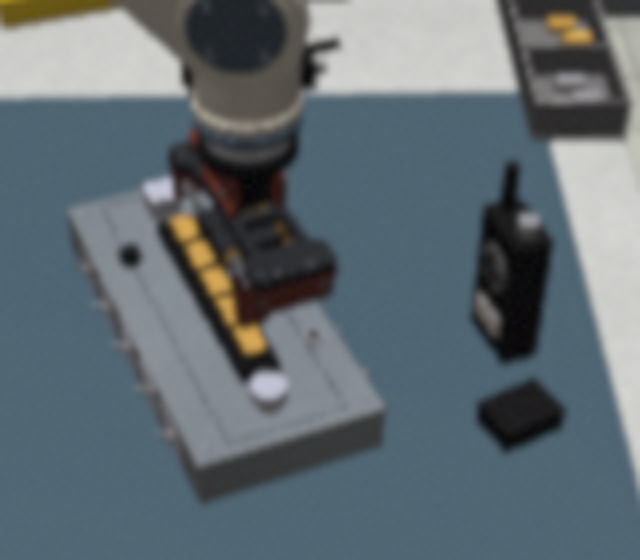

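The side picture shows the closed tips hovering just above contact1, at about (255,320) in the crop, with the plug at (267,386) clear. I'll descend in small steps to feel for contact.

step_arm([
  [[0, 0, 0.01], [0, 0, 0], -1],
  [[0, 0, 0.02], [0, 0, 0], -1],
  [[0, 0, 0.03], [0, 0, 0], -1],
  [[0, 0, 0.03], [0, 0, 0], -1],
  [[0, 0, 0.03], [0, 0, 0], -1],
  [[0, 0, 0.03], [0, 0, 0], -1],
])

```text
t: 3.23
ee_pos: [557.2, -46.2, 93.5]
orientation: [-3.081, -0.613, 0.0]
ft_force: [1.1, 0.8, 0.0]
width: 0.4
grasp_force: 0.0
```

step_arm([
  [[0, 0, 0.0067], [0, 0, 0], -1],
  [[0, 0, 0.0067], [0, 0, 0], -1],
  [[0, 0, 0.0067], [0, 0, 0], -1],
])

```text
t: 3.48
ee_pos: [557.3, -46.2, 91.6]
orientation: [-3.081, -0.613, 0.0]
ft_force: [0.8, 0.0, 0.3]
width: 0.4
grasp_force: 0.0
```

step_arm([
  [[0, 0, 0.0067], [0, 0, 0], -1],
  [[0, 0, 0.0067], [0, 0, 0], -1],
  [[0, 0, 0.0067], [0, 0, 0], -1],
])

```text
t: 3.73
ee_pos: [557.4, -46.2, 89.8]
orientation: [3.081, 0.613, 0.0]
ft_force: [-0.7, 0.0, 2.5]
width: 0.6
grasp_force: 1.2
```

step_arm([
  [[0, 0, 0.0033], [0, 0, 0], -1],
  [[0, 0, 0.0033], [0, 0, 0], -1],
  [[0, 0, 0.0033], [0, 0, 0], -1],
])

```text
t: 3.98
ee_pos: [557.4, -46.2, 88.8]
orientation: [3.081, 0.613, 0.0]
ft_force: [-0.2, 0.0, 3.3]
width: 0.5
grasp_force: 1.4
```

step_arm([
  [[0, 0, 0.0033], [0, 0, 0], -1],
  [[0, 0, 0.0033], [0, 0, 0], -1],
  [[0, 0, 0.0033], [0, 0, 0], -1],
])

```text
t: 4.23
ee_pos: [557.4, -46.2, 87.7]
orientation: [3.081, 0.613, 0.0]
ft_force: [-0.2, -0.1, 3.4]
width: 0.5
grasp_force: 1.8
```

Run:
```python
from workcell import *
import numpy as np
F=[]
for k in range(6):
    get_image('top');o=get_obs();F.append(np.r_[o['ft_force'],o['ee_pos']])
print(np.mean(F,0).round(2),np.std(F,0).round(2))
```

```text
[-2.8000e-01 -7.0000e-02  3.7500e+00  5.5735e+02 -4.6210e+01  8.7740e+01] [0.69 0.57 0.43 0.01 0.01 0.01]
```

Contact1 is now about 3.8 mm down (3.75 N), which puts the crest at about 91.4 mm. I'll go 0.4 mm deeper and slide along the row one pitch at a time.

step_arm([
  [[0, -0.003, 0.0013], [0, 0, 0], -1],
  [[0, -0.01, 0.0013], [0, 0, 0], -1],
  [[0, -0.02, 0.0013], [0, 0, 0], -1],
  [[0.001, -0.03, 0.0013], [0, 0, 0], -1],
  [[0.001, -0.04, 0.0013], [0, 0, 0], -1],
  [[0.001, -0.05, 0.0013], [0, 0, 0], -1],
  [[0.001, -0.06, 0.0013], [0, 0, 0], -1],
  [[0.001, -0.07, 0.0013], [0, 0, 0], -1],
  [[0.002, -0.08, 0.0013], [0, 0, 0], -1],
  [[0.002, -0.09, 0.0013], [0, 0, 0], -1],
  [[0.002, -0.1, 0.0013], [0, 0, 0], -1],
  [[0.002, -0.11, 0.0013], [0, 0, 0], -1],
  [[0.0025, -0.12, 0.0013], [0, 0, 0], -1],
  [[0.0025, -0.127, 0.0013], [0, 0, 0], -1],
  [[0.0025, -0.127, 0.0013], [0, 0, 0], -1],
  [[0.0025, -0.127, 0.0013], [0, 0, 0], -1],
])

```text
t: 5.87
ee_pos: [543.2, -10.2, 87.3]
orientation: [-3.081, -0.613, 0.0]
ft_force: [0.4, 0.8, 4.2]
width: 0.3
grasp_force: 1.9
```

```bash
python3 d.py 529.3 25.1 87.4
python3 - <<'E'
from workcell import *
import cv2
i=get_image('side');cv2.imwrite('pics/e.png',cv2.resize(i['pixels'][155:250,190:285,::-1],None,fx=6,fy=6,interpolation=cv2.INTER_CUBIC))
E
```

```text
t 5.8667 pos [543.23 -10.21  87.3 ] F [0.4  0.79 4.22] w 0.3 tool/300 [ 0.0021 -0.1265 -0.0003]
row in tool [ 0.02  -1.     0.001] tool z [-2.e-04  6.e-04 -1.e+00]
```

View pics/e.png

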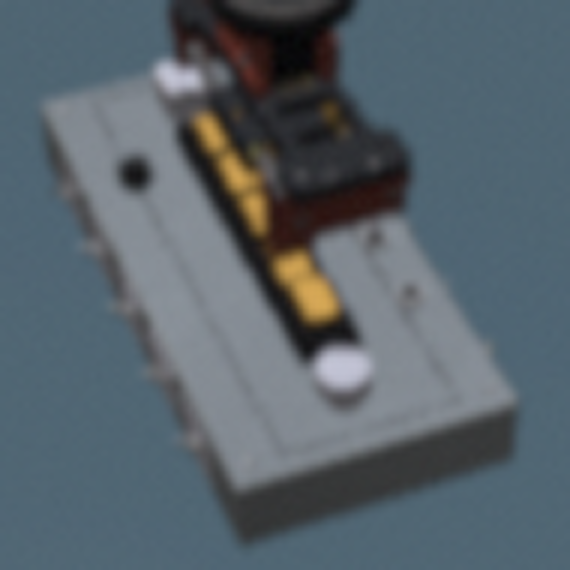

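The tips are on contact2, near (292,262) in the crop, with contact1 sprung back and the plug unmoved. The force is 4.2 N, about 4.5 mm of depth. I'll continue to contacts 3, 4 and 5.

step_arm([
  [[0, -0.003, 0], [0, 0, 0], -1],
  [[0, -0.01, 0], [0, 0, 0], -1],
  [[0, -0.02, 0], [0, 0, 0], -1],
  [[0.001, -0.03, 0], [0, 0, 0], -1],
  [[0.001, -0.04, 0], [0, 0, 0], -1],
  [[0.001, -0.05, 0], [0, 0, 0], -1],
  [[0.001, -0.06, 0], [0, 0, 0], -1],
  [[0.001, -0.07, 0], [0, 0, 0], -1],
  [[0.002, -0.08, 0], [0, 0, 0], -1],
  [[0.002, -0.09, 0], [0, 0, 0], -1],
  [[0.002, -0.1, 0], [0, 0, 0], -1],
  [[0.002, -0.11, 0], [0, 0, 0], -1],
  [[0.0025, -0.12, 0], [0, 0, 0], -1],
  [[0.0025, -0.127, 0], [0, 0, 0], -1],
  [[0.0025, -0.127, 0], [0, 0, 0], -1],
  [[0.0025, -0.127, 0], [0, 0, 0], -1],
])

```text
t: 7.25
ee_pos: [529.3, 25.3, 87.3]
orientation: [-3.081, -0.613, 0.0]
ft_force: [0.5, 0.4, 4.1]
width: 0.5
grasp_force: 1.9
```

step_arm([
  [[0, -0.003, 0], [0, 0, 0], -1],
  [[0, -0.01, 0], [0, 0, 0], -1],
  [[0, -0.02, 0], [0, 0, 0], -1],
  [[0.001, -0.03, 0], [0, 0, 0], -1],
  [[0.001, -0.04, 0], [0, 0, 0], -1],
  [[0.001, -0.05, 0], [0, 0, 0], -1],
  [[0.001, -0.06, 0], [0, 0, 0], -1],
  [[0.001, -0.07, 0], [0, 0, 0], -1],
  [[0.002, -0.08, 0], [0, 0, 0], -1],
  [[0.002, -0.09, 0], [0, 0, 0], -1],
  [[0.002, -0.1, 0], [0, 0, 0], -1],
  [[0.002, -0.11, 0], [0, 0, 0], -1],
  [[0.0025, -0.12, 0], [0, 0, 0], -1],
  [[0.0025, -0.127, 0], [0, 0, 0], -1],
  [[0.0025, -0.127, 0], [0, 0, 0], -1],
  [[0.0025, -0.127, 0], [0, 0, 0], -1],
])

```text
t: 8.58
ee_pos: [515.4, 60.8, 87.3]
orientation: [-3.081, -0.613, 0.0]
ft_force: [0.5, 1.2, 3.4]
width: 0.6
grasp_force: 1.9
```

```bash
python3 d.py 501.7 95.8 87.3
```

```text
t 8.5833 pos [515.43  60.78  87.32] F [0.49 1.15 3.39] w 0.6 tool/300 [ 2.400e-03 -1.253e-01  1.000e-04]
row in tool [ 0.02  -1.     0.001] tool z [-2.e-04  6.e-04 -1.e+00]
```

step_arm([
  [[0, -0.003, 0], [0, 0, 0], -1],
  [[0, -0.01, 0], [0, 0, 0], -1],
  [[0, -0.02, 0], [0, 0, 0], -1],
  [[0.001, -0.03, 0], [0, 0, 0], -1],
  [[0.001, -0.04, 0], [0, 0, 0], -1],
  [[0.001, -0.05, 0], [0, 0, 0], -1],
  [[0.001, -0.06, 0], [0, 0, 0], -1],
  [[0.001, -0.07, 0], [0, 0, 0], -1],
  [[0.002, -0.08, 0], [0, 0, 0], -1],
  [[0.002, -0.09, 0], [0, 0, 0], -1],
  [[0.002, -0.1, 0], [0, 0, 0], -1],
  [[0.002, -0.11, 0], [0, 0, 0], -1],
  [[0.0025, -0.12, 0], [0, 0, 0], -1],
  [[0.0025, -0.126, 0], [0, 0, 0], -1],
  [[0.0025, -0.126, 0.001], [0, 0, 0], -1],
  [[0.0025, -0.126, 0.001], [0, 0, 0], -1],
  [[0.0025, -0.126, 0.001], [0, 0, 0], -1],
  [[0.0025, -0.126, 0.001], [0, 0, 0], -1],
])

```text
t: 10.08
ee_pos: [501.7, 95.9, 87.0]
orientation: [-3.081, -0.612, 0.0]
ft_force: [-0.1, 2.7, 4.6]
width: 0.4
grasp_force: 2.0
```

```bash
python3 d.py 501.7 95.8 87.3
python3 - <<'E'
from workcell import *
import cv2,numpy as np
F=[]
for k in range(6):
    i=get_image('side');F.append(get_obs()['ft_force'])
print(np.mean(F,0))
cv2.imwrite('pics/f.png',cv2.resize(i['pixels'][155:250,190:285,::-1],None,fx=6,fy=6,interpolation=cv2.INTER_CUBIC))
E
```

```text
t 10.0833 pos [501.69  95.89  86.97] F [-0.1   2.72  4.58] w 0.4 tool/300 [-0.0001  0.0003 -0.0011]
row in tool [ 0.02  -1.     0.001] tool z [-2.e-04  7.e-04 -1.e+00]
[-0.10467916  3.26126726  4.10183942]
```

View pics/f.png

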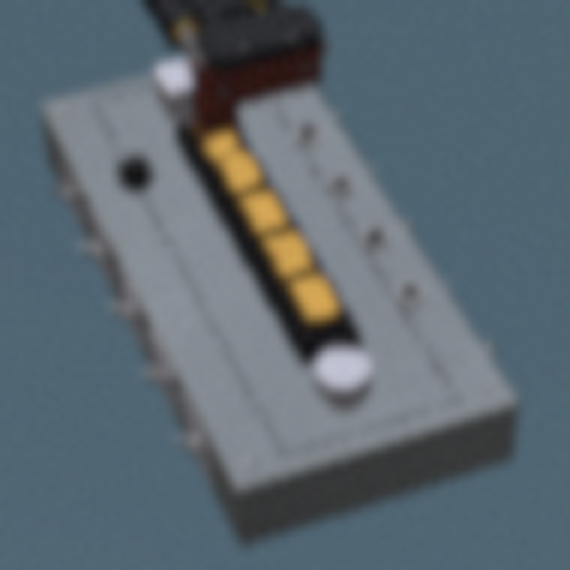

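The tips hold contact5 about 4.4 mm down (4.1 N). Contacts 1–4 are back at their rest positions in the picture, from (316,300) to (239,171). The plug, dust cap and block have not moved. Handing in.

```bash
python3 -c "
from workcell import *
print(close_job())"
```

```text
the job is handed in; nothing more can be done
None
```

I ran the closed fingertips over contacts 1 to 5 from the plug to the block, pressing each about 4 mm, and handed the job in holding contact 5 about 4.4 mm down at roughly 4 N; the last picture showed the other four back up and the plug, cap and block unmoved, and no verdict came back.

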